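# Set out the wheel-balancing kit

## Robot

A 6-joint arm with a two-finger parallel gripper is mounted at the origin on the work surface. World frame = base frame: x ahead of the robot, y to its left, z up, the work surface at z = 0. Lengths are in m, angles in rad, forces in N, time in s.
With the tool pointing down it reaches from about 0.275 to 0.825 m from the base axis. Payload 4.9 kg.
Tool frame: the origin (TCP) lies midway between the tips of the shut fingers; the grasp point (between the pads) lies 19 mm behind it (bot.grip_depth is the distance from the TCP to the grasp point, in m); z points along the fingers, y is the line along which they close (so a half turn about z gives the same grasp; the last joint's range is limited). The gripper opens to 85 mm and grips with 20 to 120 N. Pads are 22 mm wide; open, the fingers measure 114 mm over their backs; the gripper's body (76 mm by 85 mm) begins 54 mm behind the grasp point. The pads swing forward as they close: fully open they stand 13 mm farther back than shut.
Start: joints at [-1.28, 0.326, -0.193, 1.052, 0, 1.437], TCP at [0.227, -0.501, 0.231] pointing down, gripper open.
Joint ranges: [-2.65, 2.65], [-0.97, 1.79], [-1.3, 1.35], [-1.93, 2.1], [-1.47, 1.37], [-3.14, 3.14]. Speed limits (rad/s): [2.57, 2.57, 3.14, 3.14, 3.14, 3.14].

## Interface

Orientations are given as a unit quaternion [w, x, y, z].
In Python, from cell import bot gives the robot as it stands. Calls block until the motion is done:
- bot.move_pose(position, orientation): joint-space move of the TCP to a pose.
- bot.move_linear(position, speed=0.15, rotation=None, until_force=None): straight line of the TCP; rotation=None keeps the orientation; speed is the mean speed in m/s. With until_force (N) it stops when the force on the tool has changed by that much, and returns True; else False.
- bot.goto_joints(angles): joint-space move.
- bot.set_gripper(opening, grasp_force=None): opening from 0.0 (shut) to 1.0 (fully open); grasp_force is the grip in N (None keeps the last); returns when the fingers have stopped.
- bot.wait(seconds).
- bot.solve_ik(position, orientation): joint angles nearest the present ones, or None.
- bot.camera(name): name is "side" or "top" or "wrist"; returns the picture (480x640x3 uint8, red, green, blue); there is no depth.
- bot.calibration(name): a dict with "mtx" (3x3 intrinsics, pixels), "extrinsics" (4x4, takes a point from world to camera coordinates); the wrist camera has in their place "hand_eye" (4x4, takes a point from camera to tool coordinates, whose origin is the TCP and whose axes are the flange's). Camera axes: x right, y down, z forward; pixel columns grow to the right and rows downward; lengths in m; the calibration is good to about 2 mm. A picture is of the moment at which its call begins: read the wrist's pose just before it. calibration takes no time and is no camera call.
A pose or a line that the arm cannot do raises bot.PlanningError and nothing moves.
- bot.close_job(): hands the job in; it is judged then, once.
Trained networks look in the newest picture that a camera, given by its name, has taken for a name from the list of things; names that differ only in an ending like _2 or _b are one class to them, and where a whole thing is asked for, a point or a joint stands for the part that bears it (a point fixed in the world has none). Each returns a list of dicts, best first, with "confidence" (0 to 1); they miss things now and then, are a little off and sometimes report something else, mostly with a low value. They report only what shows in the picture. A call takes as long as a camera call. They do not tell look-alikes from the thing itself.
- bot.search_frame(camera, thing): "bbox" ([left, top, width, height] in pixels, round what is visible of it).
Readings, each from a call of its own:
- bot.read_clock(): time.
- bot.read_joint_positions(): joint angles.
- bot.read_joint_vel(): joint speeds.
- bot.read_joint_efforts(): joint torques, N m.
- bot.read_position(): TCP position.
- bot.read_tool_rot(): TCP orientation.
- bot.read_ft_force(): force on the tool from outside, world axes, zero at the start.
- bot.read_moment(): the same for the moment, N m.
- bot.read_gripper_width(): opening from 0.0 (shut) to 1.0 (fully open).
- bot.read_finger_force(): force on a finger pad.
Only numpy, scipy, OpenCV 4.12 (cv2) and the standard library are available. Lean on these libraries where they do the work, as an engineer would, in place of code of your own. Each camera call takes 0.05 s, during which the arm holds its last target. There are 200 camera calls.

## Task

Set out the kit for the next wheel on the black mat: stand the steel cone upright on the centre of the blue spot, lay the brass nut flat midway between the cone and the white pot, and stand the chrome valve cap upright, centred on top of the nut. Lay the red mallet along the white line at the back of the mat, its head straight behind the cone and its handle pointing towards the pot's side. Leave the black cap, the pressure gauge and the carton where they are.

Things in the scene. Friction and masses are not known exactly. Their poses are not given: they have to be found in the camera images.
- mat: Fixed black rubber mat, 3 mm thick. Origin at its underside, midway between spot and pot; x to the mat's back, y to its left. It spans x -75 to 130, y -145 to 145 mm. Yellow stripe at the front edge (x -64); white line 10 mm wide along y at the back (x 90, y -130 to 130). Turned up to 12 degrees, on either side of the counter; the kit starts on a fixed green pad, 3 mm thick, on the other side.
- spot: Flat blue disc printed on the mat, 72 mm across; origin at its centre, at the mat's top face (3 mm above the counter); axes parallel to the mat's. It lies 75 mm left or right of the mat's origin (mat y = +75 or -75 mm, x = 0), at the other end from the pot.
- pot: White open plastic pot of wheel weights, fixed to the mat, 52 mm across and 40 mm tall; origin at the centre of its underside, on the mat's top; 75 mm from the mat's origin, on the other side from the spot; axes parallel to the mat's.
- cone: Loose steel balance cone, about 0.45 kg, standing upright: foot 64 mm across and 10 mm high, tapering to 34 mm across at 38 mm height, then a straight round neck 30 mm across from 38 to 60 mm height (the top), where it is gripped. Origin at the centre of its underside, z up.
- nut: Loose brass valve stem nut, about 0.06 kg, hexagonal, 28 mm across flats, 16 mm high, lying flat, black hole (15 mm wide, plugged) up; its flats face 0, 60 and 120 degrees from its x axis (so it can be gripped across x). Origin at the centre of its underside, z up.
- cap: Loose chrome valve cap, bright silver, 20 g, standing upright: round, 20 mm across, 26 mm high, domed top, flat underside. Origin at the centre of its underside, z up.
- mallet: Loose mallet, 0.35 kg, lying: red cylinder head 38 mm across, 56 mm long along y; round wooden handle 20 mm thick from the head along -x to x = -172 mm, its axis sloping from 19 mm height at the head to 10 at the end. Origin at the underside, under the head's middle, z up. Balances at x = -27 mm; grip the handle from above at x = -42 (axis 17 mm high).
- black_cap: Bystander: loose black plastic valve cap of the same shape as the chrome one (20 mm across, 26 mm high). Origin at the centre of its underside.
- gauge: Bystander: loose round black tyre pressure gauge with a white dial, 56 mm across, 26 mm high, on the counter; origin at the centre of its underside.
- carton: Bystander: loose cardboard carton, 60 x 90 mm (x, y) and 45 mm high, on the counter; origin at the centre of its underside.
Mind the look-alikes: they are no part of the job. Of the things like the cone, leave any that is pink; of the rest the larger one is meant.

How it is judged:
By the outcome, as a careful person would: the job done as asked, in the order asked, and still so for the second after the job is handed in, with the robot touching nothing.
It also fails if it takes over 120 s, if anything falls off the work surface, if the arm or the gripper's body presses on something with over 40 N, if the wrist force passes 120 N, or if a joint passes its speed limit or range.

## Working session

There is one attempt and no reset: what is moved stays moved. The work goes in short steps, each a Python script; the robot and the scene stay as the last script left them, time stands still between calls to the robot, and variables do not carry over. Pictures are saved under pics/ and viewed, at most 14 in all, crops included, and the job is handed in when it is done.

```bash
ls; mkdir -p pics; python3 - <<'E'
from cell import bot
import cv2, numpy as np
np.set_printoptions(precision=4,suppress=True)
for n in ("side","top"):
    im=bot.camera(n); cv2.imwrite(f"pics/{n}0.png",im[:,:,::-1])
    c=bot.calibration(n); print(n,c["mtx"],c["extrinsics"])
    for t in "mat spot pot cone nut cap mallet black_cap gauge carton".split():
        print(t,[(np.round(d["bbox"],1).tolist(),round(d["confidence"],2)) for d in bot.search_frame(n,t)][:4])
print(bot.calibration("wrist"),bot.read_clock(),bot.read_tool_rot())
E
```

```text
pics
side [[564.1448   0.     314.3333]
 [  0.     564.1448 229.0925]
 [  0.       0.       1.    ]] [[-0.7539 -0.657  -0.0021  0.417 ]
 [-0.3416  0.3947 -0.8529  0.2133]
 [ 0.5612 -0.6423 -0.522   0.5991]
 [ 0.      0.      0.      1.    ]]
mat [([283.0, 162.9, 170.1, 95.0], 0.7)]
spot [([349.0, 215.7, 39.6, 17.5], 0.62)]
pot [([389.6, 164.0, 29.2, 27.2], 0.57)]
cone [([240.5, 234.0, 44.1, 52.5], 0.93), ([388.9, 261.9, 37.3, 41.2], 0.92), ([107.4, 225.5, 51.1, 55.8], 0.71)]
nut [([192.0, 254.1, 24.2, 20.7], 0.63)]
cap [([338.2, 287.5, 20.7, 20.9], 0.76)]
mallet [([135.4, 298.2, 149.7, 70.7], 0.57)]
black_cap [([133.6, 298.7, 153.5, 68.2], 0.74), ([275.4, 286.4, 17.4, 22.9], 0.57)]
gauge [([254.8, 166.4, 32.9, 27.3], 0.83), ([281.0, 161.9, 172.5, 92.9], 0.22)]
carton [([153.7, 185.8, 65.8, 53.1], 0.86)]
top [[616.4927   0.     326.0923]
 [  0.     616.4927 239.0694]
 [  0.       0.       1.    ]] [[ 0.0277 -0.9996 -0.0106 -0.0158]
 [-0.9978 -0.027  -0.0607  0.5727]
 [ 0.0603  0.0123 -0.9981  1.011 ]
 [ 0.      0.      0.      1.    ]]
mat [([341.4, 175.4, 184.4, 144.1], 0.62), ([229.
[... 213 characters left out ...]
39.9], 0.7), ([305.2, 346.2, 26.5, 31.0], 0.68), ([179.2, 131.4, 38.1, 38.3], 0.6)]
nut [([219.2, 196.3, 18.5, 16.1], 0.72)]
cap [([265.6, 328.5, 16.4, 9.7], 0.69)]
mallet [([132.7, 227.9, 53.5, 113.7], 0.85)]
black_cap [([230.7, 287.6, 10.2, 9.7], 0.64)]
gauge [([377.4, 112.5, 34.5, 35.8], 0.8)]
carton [([244.7, 105.0, 59.1, 39.8], 0.84)]
{'mtx': array([[355.5329,   0.    , 319.439 ],
       [  0.    , 355.5329, 235.2022],
       [  0.    ,   0.    ,   1.    ]]), 'hand_eye': array([[ 0.0003, -0.9484, -0.3171,  0.0805],
       [ 1.    ,  0.0003,  0.0001,  0.0003],
       [-0.    , -0.3171,  0.9484, -0.1429],
       [ 0.    ,  0.    ,  0.    ,  1.    ]])} 1.1 [-0.      0.9775  0.2108  0.    ]
```

View pics/top0.png

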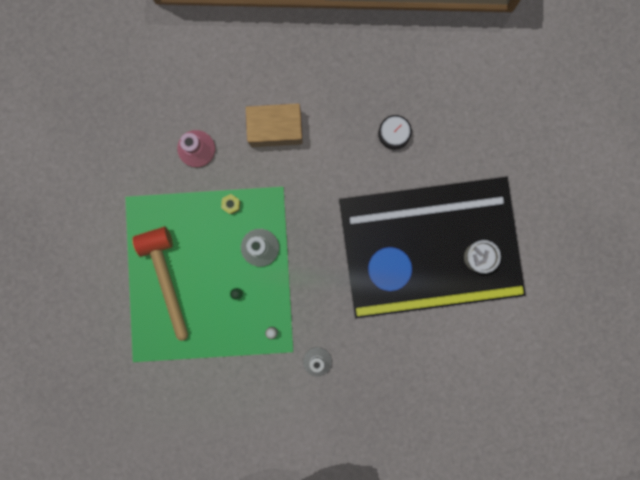

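View pics/side0.png

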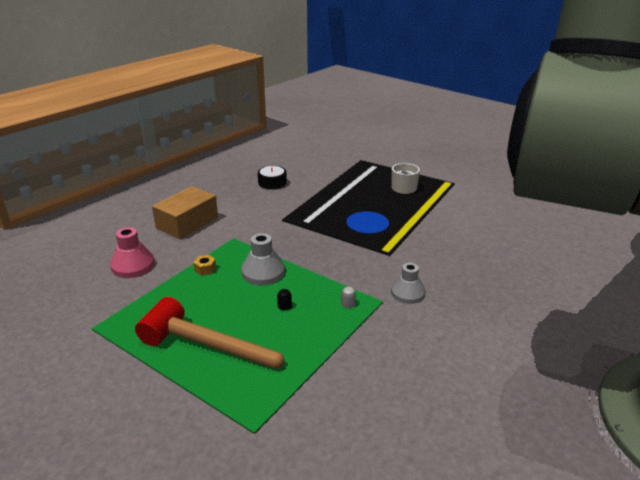

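The top view shows the green pad on the left, with the mallet (head 152,242; handle end 182,336), nut (231,204), large grey cone (260,248), black cap (236,294) and chrome cap (271,333). The small grey cone (317,362) and the pink one (196,148) are look-alikes. The mat is on the right, with the spot at (390,269), the pot at (483,257) and the white line at the back. The side view agrees. Next I'll triangulate roughly and take wrist pictures from above.

```bash
cat > h.py <<'E'
from cell import bot
import cv2, numpy as np
from scipy.spatial.transform import Rotation as R
np.set_printoptions(precision=4,suppress=True)
def quat(yaw):  # tool down, tool x axis at world angle yaw, tool y at yaw-90
    q=(R.from_euler('z',yaw)*R.from_euler('x',np.pi)).as_quat(); return q[[3,0,1,2]]
def cam(name):
    """cam-to-world R, centre, K"""
    c=bot.calibration(name)
    if name!="wrist":
        E=c["extrinsics"]; return E[:3,:3].T,-E[:3,:3].T@E[:3,3],c["mtx"]
    p=np.array(bot.read_position()); q=np.array(bot.read_tool_rot())
    Rt=R.from_quat(q[[1,2,3,0]]).as_matrix(); H=c["hand_eye"]
    return Rt@H[:3,:3],p+Rt@H[:3,3],c["mtx"]
def ray(C,px):
    d=C[0]@np.linalg.solve(C[2],[px[0],px[1],1.]); return C[1],d/np.linalg.norm(d)
def plane(C,px,z):
    o,d=ray(C,px); return o+d*(z-o[2])/d[2]
def proj(C,P):
    v=C[2]@(C[0].T@(np.asarray(P)-C[1])); return v[:2]/v[2]
def tri(rays):
    A=[np.eye(3)-np.outer(d,d) for o,d in rays]
    P=np.linalg.solve(sum(A),sum(a@o for a,(o,d) in zip(A,rays)))
    return P,[round(1e3*float(np.linalg.norm(a@(P-o))),1) for a,(o,d) in zip(A,rays)]
def snap(name,fn=None):
    C=cam(name); im=bot.camera(name)
    if fn: cv2.imwrite(f"pics/{fn}.png",im[:,:,::-1])
    return C,im
E
python3 - <<'E'
from h import *
T,S=cam("top"),cam("side")
pts=dict(conetop=((256,246),(261.5,238)),nut=((231,204),(204.5,261)),cap=((271.5,333),(348.5,291)),black=((236,294),(284.5,292)),
 pot=((483,256),(405,170)),spot=((390.5,269),(368,222)),head=((152,242),(160,321)),hend=((182,336),(278,359)),small=((317,365),(409,268)))
for k,(a,b) in pts.items(): print(k,*tri([ray(T,a),ray(S,b)]))
for k,p in dict(wl1=(351,219),wl2=(503,201),ys1=(357,311),ys2=(523,291)).items(): print(k,plane(T,p,.003))
for x,y in [(.45,.12),(.45,.20),(.45,-.12),(.5,-.12)]:
    for yaw in (0,np.pi,np.pi/2,-np.pi/2): print(x,y,yaw,bot.solve_ik([x,y,.25],quat(yaw)))
E
```

```text
conetop [0.5563 0.1108 0.0636] [0.3, 0.3]
nut [0.628  0.1614 0.0175] [0.8, 0.8]
cap [0.4161 0.0856 0.0246] [0.7, 0.7]
black [0.4783 0.146  0.0267] [0.7, 0.7]
pot [ 0.5512 -0.2557  0.0401] [0.4, 0.4]
spot [ 0.5266 -0.1096  0.0026] [0.4, 0.4]
head [0.5601 0.2894 0.0229] [0.4, 0.4]
hend [0.4056 0.2345 0.0157] [0.2, 0.2]
small [0.3697 0.0094 0.0434] [1.5, 1.5]
wl1 [ 0.609  -0.0412  0.003 ]
wl2 [ 0.6464 -0.2975  0.003 ]
ys1 [ 0.4543 -0.0552  0.003 ]
ys2 [ 0.4955 -0.3325  0.003 ]
0.45 0.12 0 [ 0.1019  0.1568 -0.3675  1.0465  0.     -3.0397]
0.45 0.12 3.141592653589793 [ 0.1019  0.1568 -0.3675  1.0465  0.      0.1019]
0.45 0.12 1.5707963267948966 [ 0.1019  0.1568 -0.3675  1.0465  0.      1.6727]
0.45 0.12 -1.5707963267948966 [ 0.1019  0.1568 -0.3675  1.0465  0.     -1.4689]
0.45 0.2 0 [ 0.2682  0.207  -0.305   1.0588  0.     -2.8734]
0.45 0.2 3.141592653589793 [ 0.2682  0.207  -0.305   1.0588  0.      0.2682]
0.45 0.2 1.5707963267948966 [ 0.2682  0.207  -0.305   1.0588  0.      1.839 ]
0.45 0.2 -1.5707963267948966 [ 0.2682  0.207  -0.305   1.0588  0.     -1.3026]
0.45 -0.12 0 [-0.4193  0.1568 -0.3675  1.0465  0.      2.7223]
0.45 -0.12 3.141592653589793 [-0.4193  0.1568 -0.3675  1.0465  0.     -0.4193]
0.45 -0.12 1.5707963267948966 [-0.4193  0.1568 -0.3675  1.0465  0.      1.1515]
0.45 -0.12 -1.5707963267948966 [-0.4193  0.1568 -0.3675  1.0465  0.     -1.9901]
0.5 -0.12 0 [-0.3792  0.2476 -0.252   1.0711  0.      2.7624]
0.5 -0.12 3.141592653589793 [-0.3792  0.2476 -0.252   1.0711  0.     -0.3792]
0.5 -0.12 1.5707963267948966 [-0.3792  0.2476 -0.252   1.0711  0.      1.1916]
0.5 -0.12 -1.5707963267948966 [-0.3792  0.2476 -0.252   1.0711  0.     -1.95  ]
```

Heights match the text: cone top 63, nut top 17.5, cap about 27 and pot rim 40 mm. Next come the wrist stereo pairs over the mat and the pad.

```bash
python3 - <<'E'
from h import *
import pickle
D={}
for n,(x,y) in dict(m1=(.50,-.14),m2=(.50,-.22),p1=(.46,.10),p2=(.46,.20)).items():
    bot.move_pose([x,y,.22],quat(np.pi)); bot.wait(.3)
    C,im=snap("wrist",n); det={}
    for t in ("spot pot" if n[0]=="m" else "cone nut cap mallet black_cap").split():
        det[t]=[(np.round(d["bbox"]).astype(int).tolist(),round(d["confidence"],2)) for d in bot.search_frame("wrist",t)][:3]
    D[n]=(C,im,det); print(n,det,bot.read_clock())
pickle.dump(D,open("d.pkl","wb"))
E
cd pics; python3 -c "
import cv2,numpy as np
a=[cv2.resize(cv2.imread(f),(400,300),interpolation=cv2.INTER_AREA) for f in ('m1.png','m2.png','p1.png','p2.png')]
cv2.imwrite('quad.png',np.vstack([np.hstack(a[:2]),np.hstack(a[2:])]))"
```

```text
m1 {'spot': [([319, 192, 69, 64], 0.59)], 'pot': [([176, 224, 56, 65], 0.66), ([548, 102, 35, 25], 0.48)]} 3.2083
m2 {'spot': [([395, 192, 66, 65], 0.83)], 'pot': []} 4.075
p1 {'cone': [([394, 380, 46, 50], 0.95), ([306, 260, 57, 68], 0.67)], 'nut': [([364, 328, 29, 31], 0.68)], 'cap': [([297, 147, 24, 21], 0.91)], 'mallet': [([451, 142, 83, 178], 0.88)], 'black_cap': [([357, 210, 24, 22], 0.78)]} 5.9
p2 {'cone': [([81, 79, 65, 56], 0.77), ([212, 259, 62, 68], 0.57), ([318, 380, 51, 42], 0.57)], 'nut': [([278, 328, 30, 33], 0.82)], 'cap': [([191, 144, 23, 23], 0.62)], 'mallet': [([348, 141, 89, 179], 0.62)], 'black_cap': [([4, 232, 73, 62], 0.75), ([257, 208, 26, 24], 0.67)]} 6.9833
```

View pics/quad.png

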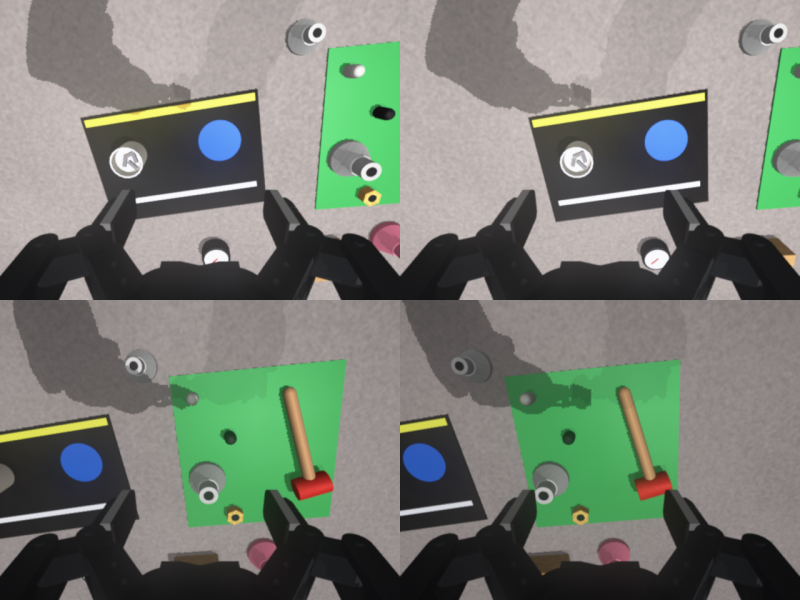

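All four wrist views (shown as quarters, so full-resolution coordinates are double) show the mat with the spot, pot and white line, and the pad with the kit. The image's down direction is away from the robot. Next I'll segment and triangulate precisely.

```bash
cat > seg.py <<'E'
from h import *
RNG=dict(blue=((100,110,50),(125,255,255)),yellow=((22,110,80),(36,255,255)),red=((170,150,50),(8,255,255)),
  nut=((15,100,60),(32,255,255)),wood=((5,60,60),(20,200,255)))
def mask(im,k,box=None):
    hsv=cv2.cvtColor(im,cv2.COLOR_RGB2HSV); lo,hi=map(np.array,RNG[k])
    if lo[0]>hi[0]:
        m=cv2.inRange(hsv,lo,np.array([179,*hi[1:]]))|cv2.inRange(hsv,np.array([0,*lo[1:]]),hi)
    else: m=cv2.inRange(hsv,lo,hi)
    return crop(m,box)
def crop(m,box):
    if box is not None:
        b=np.zeros_like(m); x,y,w,h=box; b[y:y+h,x:x+w]=255; m=m&b
    return m
def biggest(m):
    n,l,s,c=cv2.connectedComponentsWithStats(m); i=1+np.argmax(s[1:,4]); return (l==i).astype(np.uint8)*255,c[i],s[i]
def minrect_pts(m):
    b,c,s=biggest(m); return c,s,cv2.minAreaRect(cv2.findNonZero(b))
def gray(im,lo,hi,box): return crop(cv2.inRange(cv2.cvtColor(im,cv2.COLOR_RGB2GRAY),lo,hi),box)
E
python3 - <<'E'
from seg import *
import pickle
D=pickle.load(open("d.pkl","rb"))
def onplane(C,m,z):
    p=cv2.findNonZero(m)[:,0,:].astype(float); return np.array([plane(C,q,z) for q in p[::3]])
for n in ("m1","m2"):
    C,im,_=D[n]
    b,c,s=biggest(mask(im,"blue")); P=onplane(C,b,.003); sp=(P.min(0)+P.max(0))/2; print(n,"spot",P.mean(0),sp,np.ptp(P,axis=0),c)
    y=biggest(mask(im,"yellow"))[0]; P=onplane(C,y,.003)[:,:2]; (cx,sz,a)=cv2.minAreaRect(P.astype(np.float32)*1000); print(" stripe",cx,sz,a)
    u=[int(v) for v in proj(C,(.627,-.17,.003))]; w=gray(im,170,255,(u[0]-130,u[1]-60,260,120)); w=biggest(w)[0]; P=onplane(C,w,.003)[:,:2]
    print(" line",cv2.minAreaRect(P.astype(np.float32)*1000))
T=cam("top");im=cv2.imread("pics/top0.png")[:,:,::-1].copy()
b,c,s=biggest(mask(im,"blue"));P=onplane(T,b,.003);print("top spot",P.mean(0),(P.min(0)+P.max(0))/2)
for n in ("p1","p2"):
    C,im,_=D[n]
    b,c,s=biggest(mask(im,"blue"));P=onplane(C,b,.003);print(n,"spot",P.mean(0))
    for nm,pt,r in [("cone",(.5563,.1108,.063),11),("nut",(.628,.1614,.019),22),("cap",(.4161,.0856,.029),16),("head",(.56,.289,.022),60),("pot",(.55,-.255,.04),30)]:
        u=proj(C,pt); print(nm,u)
    cv2.imwrite(f"pics/{n}c.png",cv2.resize(im[120:380,170:560,::-1],(780,520),interpolation=cv2.INTER_CUBIC))
E
```

```text
m1 spot [ 0.5258 -0.1077  0.003 ] [ 0.5269 -0.1078  0.003 ] [0.0739 0.0741 0.    ] [351.1669 224.2858]
 stripe (475.06341552734375, -192.4651641845703) (14.324570655822754, 280.7121276855469) 9.25700569152832
 line ((677.4296875, -144.0209503173828), (256.6055603027344, 61.642765045166016), 89.96460723876953)
m2 spot [ 0.5258 -0.1075  0.003 ] [ 0.5269 -0.1075  0.003 ] [0.074  0.0735 0.    ] [425.5284 224.2202]
 stripe (475.24554443359375, -192.09042358398438) (14.125335693359375, 280.5704650878906) 9.198888778686523
 line ((667.3671875, -203.96856689453125), (236.99647521972656, 100.93115234375), 85.65350341796875)
top spot [ 0.5275 -0.1093  0.003 ] [ 0.5271 -0.1089  0.003 ]
p1 spot [ 0.5262 -0.1082  0.003 ]
cone [332.2652 312.6352]
nut [374.7119 347.7865]
cap [305.323  160.0206]
head [497.3387 295.5284]
pot [-28.8802 295.6297]
p2 spot [ 0.5262 -0.1086  0.003 ]
cone [228.2211 312.7263]
nut [287.1742 347.8214]
cap [197.4616 160.2415]
head [404.0979 295.5899]
pot [-126.8301  295.7816]
```

View pics/p1c.png

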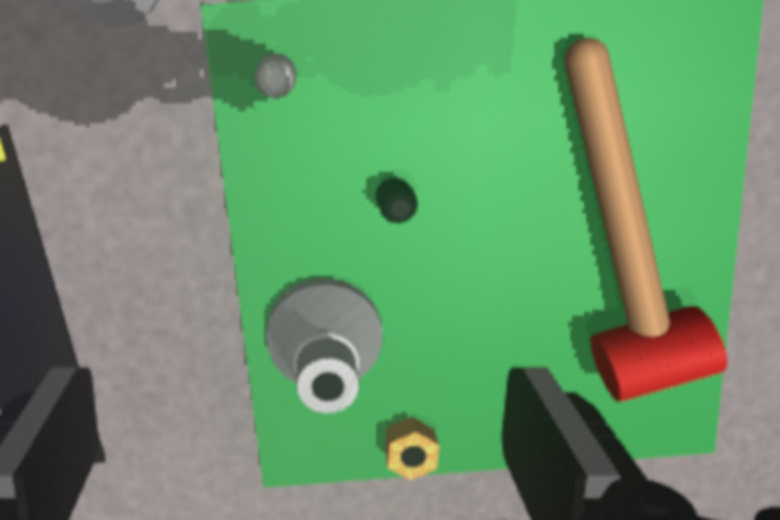

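Crop (2×, offset 170,120): the cone's top hole is at full-image (334,313), nut hole (377,348), cap (308,157), mallet head centre about (499,297). The wrist camera reads about 1.5 mm further left than the top camera for the spot, cone and nut alike. Viewing the spot from the opposite yaw will give me the hand-eye bias.

```bash
cat >> seg.py <<'E'
def spot(C,im):
    c=max(cv2.findContours(mask(im,"blue"),cv2.RETR_EXTERNAL,cv2.CHAIN_APPROX_NONE)[0],key=cv2.contourArea)[:,0,:]
    P=np.array([plane(C,p+0.,.003)[:2] for p in c],np.float32)*1000
    return cv2.fitEllipse(P)
def blob(im,k,u,r,lo=None,hi=None):
    box=(int(u[0]-r),int(u[1]-r),2*r,2*r)
    return biggest(mask(im,k,box) if lo is None else gray(im,lo,hi,box))
E
python3 - <<'E'
from seg import *
import pickle
D=pickle.load(open("d.pkl","rb"))
for n in ("m1","m2","p1","p2"): print(n,spot(D[n][0],D[n][1]))
for n,yaw,x,y in [("z0",0,.55,-.14),("z90",-np.pi/2,.53,-.12)]:
    bot.move_pose([x,y,.22],quat(yaw)); bot.wait(.3); C,im=snap("wrist",n); D[n]=(C,im,{}); print(n,spot(C,im))
pickle.dump(D,open("d.pkl","wb"))
for nm,pt,us,r in [("conehole",.063,((334,313),(230,313)),8),("nuthole",.019,((377,348.5),(289,348)),7)]:
    rays=[]
    for n,u in zip(("p1","p2"),us):
        C,im,_=D[n]; b,c,s=blob(im,None,u,r,0,75); print(nm,n,c,s[4],plane(C,c,pt)); rays.append(ray(C,c))
    print(tri(rays))
for n in ("p1","p2"):
    C,im,_=D[n]
    b,c,s=blob(im,"red",proj(C,(.56,.289,.022)),60); print("head",c,s,plane(C,c,.022))
    w,c2,s2=blob(im,"wood",proj(C,(.48,.262,.017)),110); pts=cv2.findNonZero(w)[:,0,:]
    print("handle",c2,s2)
    l=cv2.fitLine(pts.astype(np.float32),cv2.DIST_L2,0,.01,.01).ravel(); print(l)
    u=proj(C,(.628,.1614,.015)); b,c,s=blob(im,"nut",u,24); print("nut",cv2.minAreaRect(cv2.findNonZero(b)),s)
E
```

```text
m1 ((526.6651000976562, -107.7339859008789), (73.16651153564453, 73.26947784423828), 51.24824142456055)
m2 ((526.593017578125, -107.58956146240234), (73.12509155273438, 73.45673370361328), 112.51471710205078)
p1 ((526.9810791015625, -108.38442993164062), (72.98934173583984, 73.5992660522461), 39.263633728027344)
p2 ((527.0178833007812, -108.74970245361328), (73.2186050415039, 73.76642608642578), 37.09668731689453)
z0 ((526.2164306640625, -107.98471069335938), (72.9488296508789, 73.13206481933594), 30.680652618408203)
z90 ((526.3695068359375, -107.74870300292969), (72.99190521240234, 73.45232391357422), 169.20115661621094)
conehole p1 [333.5407 312.7926] 135 [0.5565 0.112  0.063 ]
conehole p2 [229.3061 313.0408] 147 [0.5566 0.1118 0.063 ]
(array([0.5562, 0.112 , 0.0636]), [0.1, 0.1])
nuthole p1 [376.1867 347.8267] 75 [0.6281 0.1631 0.019 ]
nuthole p2 [288.5714 347.8961] 77 [0.6281 0.163  0.019 ]
(array([0.6278, 0.163 , 0.0193]), [0.0, 0.0])
head [499.4745 297.2591] [ 466  274   67   46 1922] [0.5621 0.2916 0.022 ]
handle [478.4714 220.4172] [ 453  140   79  180 3231]
[  0.1859   0.9826 478.4714 220.4172]
nut ((375.5, 344.0), (28.0, 25.0), 90.0) [363 330  26  29 516]
head [405.9791 297.903 ] [ 377  275   59   45 1577] [0.5628 0.2912 0.022 ]
handle [381.7262 224.7371] [ 350  140   86  181 3112]
[  0.2832   0.9591 381.7262 224.7372]
nut ((289.0, 344.5), (29.0, 24.0), 90.0) [277 330  25  30 504]
```

The hand-eye bias is under 0.4 mm, so I'll trust the wrist camera. The spot is at (526.5,-107.8) mm. I'll move the cone now.

```bash
cat >> h.py <<'E'
def over(x,y,z,yaw): bot.move_pose([x,y,z],quat(yaw))
def lin(x,y,z,v=.15,f=None): return bot.move_linear([x,y,z],speed=v,until_force=f)
def pick(x,y,z,yaw,op,force,zh=.16):
    bot.set_gripper(op); over(x,y,zh,yaw); lin(x,y,z+.03); lin(x,y,z,.05)
    bot.set_gripper(0,grasp_force=force); bot.wait(.2)
    print("grip",bot.read_gripper_width(),bot.read_finger_force(),bot.read_position())
    lin(x,y,zh,.1); print("lifted",bot.read_gripper_width(),bot.read_ft_force())
def place(x,y,z,yaw,op,zh=.16):
    over(x,y,zh,yaw); lin(x,y,z+.03); print("touch",lin(x,y,z,.02,6.),bot.read_position(),bot.read_ft_force())
    bot.set_gripper(op); bot.wait(.2); lin(x,y,zh,.12)
E
python3 - <<'E'
from seg import *
pick(.5564,.112,.033,np.pi,.7,70)
place(.5265,-.1078,.0332,np.pi,.7)
bot.move_pose([.50,-.16,.22],quat(np.pi)); bot.wait(.3); C,im=snap("wrist","a1"); import pickle
pickle.dump((C,im),open("a1.pkl","wb")); print(proj(C,(.5265,-.1078,.063)),bot.read_clock())
cv2.imwrite("pics/a1c.png",cv2.resize(im[100:360,120:510,::-1],(780,520),interpolation=cv2.INTER_CUBIC))
E
```

```text
grip 0.408535964177006 62.28920010529691 [0.5568 0.1123 0.0338]
lifted 0.405429166698519 [-1.2023  0.0685 -4.7673]
touch True [ 0.5264 -0.1079  0.0338] [-0.0122  0.3656  5.7752]
[377.3916 245.5569] 25.0
```

View pics/a1c.png

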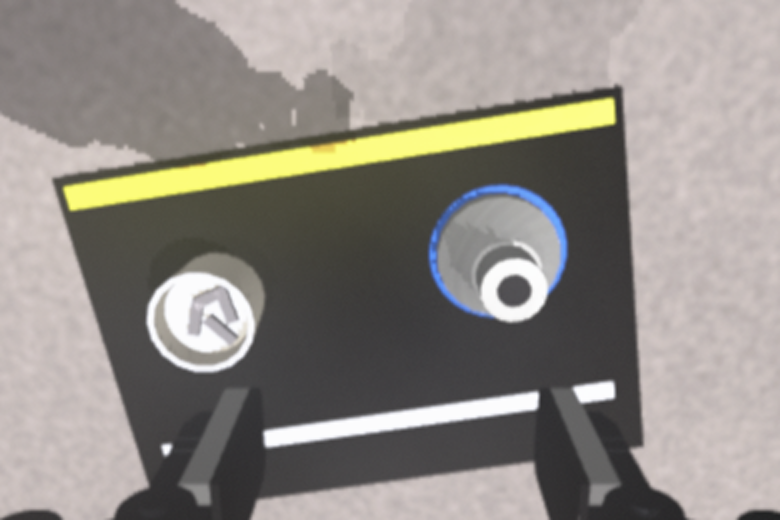

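The cone stands on the blue spot with an even rim all round (hole at full-image (376.5,245.5), predicted 377.4,245.6). The pot rim is centred near (221,261). Next I'll measure the mid-point and look closely at the nut.

```bash
python3 - <<'E'
from seg import *
import pickle
C,im=pickle.load(open("a1.pkl","rb"))
b,c,s=blob(im,None,(376.5,245.5),8,0,110); print("cone",c,s[4],plane(C,c,.063))
g=gray(im,190,255,(185,225,75,75)); b,_,_=biggest(g); P=np.array([plane(C,p+0.,.043)[:2]*1000 for p in max(cv2.findContours(b,0,1)[0],key=len)[:,0,:]],np.float32)
print("pot",cv2.fitEllipse(P),cv2.minEnclosingCircle(P))
b=biggest(mask(im,"yellow"))[0]; P=np.array([plane(C,p+0.,.003)[:2]*1000 for p in cv2.findNonZero(b)[:,0,:]],np.float32); print("stripe",cv2.minAreaRect(P))
w=gray(im,180,255,(255,280,125,50)); b=biggest(w)[0]; P=np.array([plane(C,p+0.,.003)[:2]*1000 for p in cv2.findNonZero(b)[:,0,:]],np.float32)
print("line",cv2.minAreaRect(P))
bot.move_pose([.60,.163,.12],quat(np.pi)); bot.wait(.3); C,im=snap("wrist","nut1")
u=proj(C,(.628,.163,.019)); print(u)
b,c,s=blob(im,None,u,16,0,70); print("hole",c,s,plane(C,c,.019))
x,y=int(u[0]),int(u[1]); cv2.imwrite("pics/nutc.png",cv2.resize(im[y-50:y+50,x-60:x+60,::-1],(600,500),interpolation=cv2.INTER_CUBIC)); print(x,y)
pickle.dump((C,im),open("nut.pkl","wb"))
E
```

```text
cone [376.3851 244.9598] 174 [ 0.5259 -0.1087  0.063 ]
pot ((549.9807739257812, -255.91317749023438), (50.52593994140625, 51.23931121826172), 67.07647705078125) ((549.9891357421875, -256.1429748535156), 26.05769157409668)
stripe ((475.08306884765625, -192.2288360595703), (14.354240417480469, 282.13623046875), 9.161515235900879)
line ((626.7055053710938, -163.05502319335938), (10.924946784973145, 145.10548400878906), 9.203237533569336)
[321.619  271.0682]
hole [321.6281 271.    ] [314 264  17  15 199] [0.6279 0.163  0.019 ]
321 271
```

View pics/nutc.png

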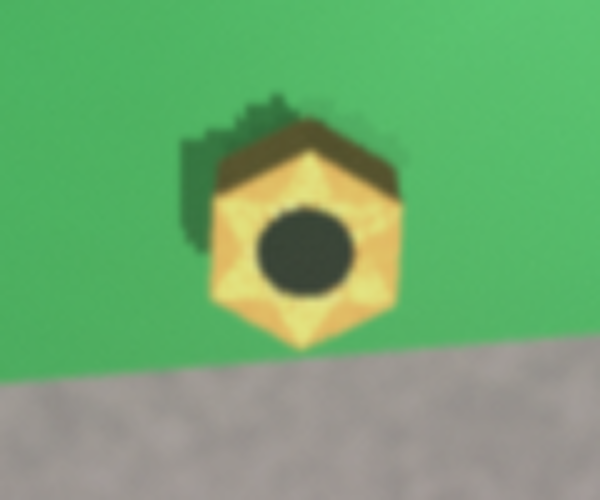

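The nut's flats face left and right in the image, about -2° off. The hole is at (628,163) mm and the top at 19 mm. I'll place it at the mid-point (538,-182) with the fingers closing along mat x, then check it and look at the cap.

```bash
python3 - <<'E'
from seg import *
import pickle
d=np.deg2rad
pick(.628,.163,.006,d(178),.6,50,.12)
place(.538,-.1822,.0062,d(99.2),.6,.15)
bot.move_pose([.50,-.182,.16],quat(np.pi)); bot.wait(.3); C,im=snap("wrist","n2")
u=proj(C,(.538,-.1822,.019)); b,c,s=blob(im,None,u,11,0,70); print("nut",u,c,s,plane(C,c,.019))
x,y=int(u[0]),int(u[1]); A=im[y-100:y+80,x-120:x+120]
over(.40,.086,.14,np.pi); bot.wait(.3); rays=[]
for i,yy in enumerate((.086,.12)):
    over(.40,yy,.14,np.pi); bot.wait(.3); C,im=snap("wrist",f"cap{i}")
    det=[x["bbox"] for x in bot.search_frame("wrist","cap")][:2]; u=proj(C,(.4161,.0865,.029)); print(u,det)
    pickle.dump((C,im),open(f"cap{i}.pkl","wb"))
    x,y=int(u[0]),int(u[1]); A=np.hstack([A,im[y-90:y+90,x-80:x+80]])
print(A.shape,bot.read_clock()); cv2.imwrite("pics/n2c.png",cv2.resize(A[:,:,::-1],None,fx=1.4,fy=1.4))
E
```

```text
grip 0.3072855579062107 49.8000011080876 [0.6286 0.1631 0.0066]
lifted 0.31319568534854453 [ 0.3513 -0.697  -0.7941]
touch True [ 0.5379 -0.1822  0.0066] [0.8467 0.0894 4.5525]Traceback (most recent call last):
  File "<stdin>", line 7, in <module>
  File "seg.py", line 25, in blob
    return biggest(mask(im,k,box) if lo is None else gray(im,lo,hi,box))
  File "seg.py", line 15, in biggest
    n,l,s,c=cv2.connectedComponentsWithStats(m); i=1+np.argmax(s[1:,4]); return (l==i).astype(np.uint8)*255,c[i],s[i]
                                                     ~~~~~~~~~^^^^^^^^^
    return _wrapfunc(a, 'argmax', axis=axis, out=out, **kwds)
    return bound(*args, **kwds)
ValueError: attempt to get argmax of an empty sequence
```

```bash
python3 - <<'E'
from seg import *
import pickle
C,im=snap("wrist","n2"); u=proj(C,(.538,-.1822,.019)); print(u)
pickle.dump((C,im),open("n2.pkl","wb"))
x,y=int(u[0]),int(u[1]); A=im[y-90:y+90,x-120:x+120]; print("A origin",x-120,y-90)
for i,yy in enumerate((.07,.12)):
    over(.40,yy,.14,np.pi); bot.wait(.3); C,im=snap("wrist",f"cap{i}")
    det=[x["bbox"] for x in bot.search_frame("wrist","cap")][:2]; u=proj(C,(.4161,.0865,.029)); print(u,det)
    pickle.dump((C,im),open(f"cap{i}.pkl","wb"))
    x,y=max(80,int(u[0])),max(90,int(u[1])); print("org",x-80,y-90); A=np.hstack([A,im[y-90:y+90,x-80:x+80]])
print(A.shape,bot.read_clock()); cv2.imwrite("pics/n2c.png",cv2.resize(A[:,:,::-1],None,fx=1.4,fy=1.4,interpolation=cv2.INTER_CUBIC))
E
```

```text
[319.9989 263.2141]
A origin 199 173
[342.7954 251.433 ] [[329.3, 230.9, 27.8, 29.2]]
org 262 161
[277.4234 252.0876] [[266.4, 229.8, 29.9, 32.0]]
org 197 162
(180, 560, 3) 39.95
```

View pics/n2c.png

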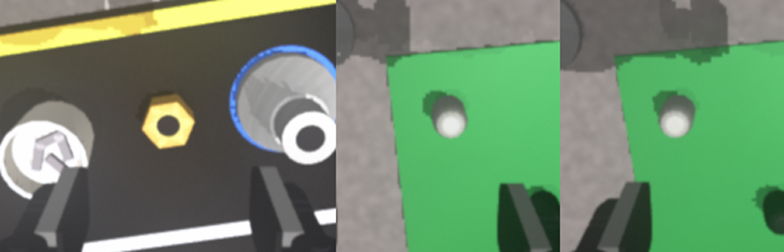

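The nut lies flat midway (hole at full-image (319,263), predicted 320,263). The cap's dome is at about (345,250) and (280,251) in the two close views. I'll fit its silhouette for the exact position and height, then pick and place it.

```bash
cat > capfit.py <<'E'
from seg import *
import pickle
from scipy.optimize import least_squares
t=np.linspace(0,2*np.pi,48)
def cent(C,x,y,z0,h=.026):
    P=[(x+r*np.cos(a),y+r*np.sin(a),z) for r,z in((.010,z0),(.010,z0+h-.006),(.006,z0+h-.001),(.001,z0+h)) for a in t]
    H=cv2.convexHull(np.array([proj(C,p) for p in P],np.float32)); m=cv2.moments(H); return np.array([m["m10"],m["m01"]])/m["m00"],m["m00"]
E
python3 - <<'E'
from capfit import *
V=[]
for i in (0,1):
    C,im=pickle.load(open(f"cap{i}.pkl","rb")); u=proj(C,(.416,.0875,.016))
    hsv=cv2.cvtColor(im,cv2.COLOR_RGB2HSV); m=crop(cv2.inRange(hsv,(0,0,60),(179,85,255)),(int(u[0])-24,int(u[1])-26,48,48))
    b,c,s=biggest(m); m=cv2.moments(cv2.convexHull(cv2.findNonZero(b))); c=np.array([m["m10"],m["m01"]])/m["m00"]; print(u,c,s); V.append((C,c))
f=lambda p:np.concatenate([cent(C,*p)[0]-c for C,c in V])
r=least_squares(f,[.416,.0875,.003],diff_step=1e-3); print(r.x,r.fun,[cent(C,*r.x)[1] for C,_ in V])
f2=lambda p:f([p[0],p[1],.003]); r=least_squares(f2,[.416,.0875],diff_step=1e-3); print(r.x,r.fun)
C,im=pickle.load(open("n2.pkl","rb")); b,c,s=blob(im,None,(319,263),9,0,80); print("nut",c,s,plane(C,c,.019))
E
```

```text
[343.0402 245.4664] [342.4309 244.1693] [330 229  26  31 618]
[280.4988 246.0991] [279.855  244.8511] [267 230  26  31 620]
[0.4151 0.087  0.0043] [ 0.0003  0.0331 -0.0002 -0.0331] [673.9773117464501, 680.9634966976009]
[0.4156 0.087 ] [-0.1543  0.0292  0.1539 -0.0396]
nut [318.6825 262.3492] [312 257  14  12 126] [ 0.5372 -0.1833  0.019 ]
```

```bash
python3 - <<'E'
from capfit import *
d=np.deg2rad
pick(.4155,.087,.006,d(99.2),.5,30,.12)
place(.5376,-.1828,.0222,d(99.2),.5,.15)
bot.move_pose([.50,-.182,.16],quat(np.pi)); bot.wait(.3); C,im=snap("wrist","c2"); pickle.dump((C,im),open("c2.pkl","wb"))
print(proj(C,(.5376,-.1828,.045)),bot.read_clock())
_,S=snap("side","s2"); _,T=snap("top","t2")
A=np.hstack([cv2.resize(im[160:340,180:460],(467,300)),cv2.resize(S[150:260,270:460],(333,193))[:300] if 0 else cv2.resize(S[150:270,300:433],(333,300))])
cv2.imwrite("pics/c2c.png",A[:,:,::-1])
E
```

```text
grip 0.21600095759107196 29.56401562434621 [0.4158 0.087  0.0063]
lifted 0.2179165879681281 [-0.1107  0.5892 -0.8303]
touch False [ 0.5376 -0.1828  0.0224] [-1.5974  0.0134  2.5707]
[319.2289 275.512 ] 51.7
```

View pics/c2c.png

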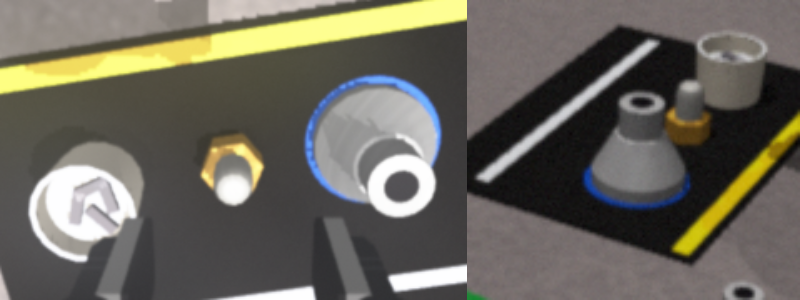

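The cap stands upright on the nut in both the wrist and side views. Next I'll measure how well it is centred and locate the mallet by fitting a silhouette in two close views.

```bash
cat > mal.py <<'E'
from seg import *
from scipy.optimize import minimize
t=np.linspace(0,2*np.pi,40)
def sil(C,p,shape,z0=.003):
    x,y,yaw=p[:3]; c,s=np.cos(yaw),np.sin(yaw)
    head=[(.019*np.cos(a),w,.019+.019*np.sin(a)) for a in t for w in (-.028,.028)]
    hand=[(hx,.010*np.cos(a),hz+.010*np.sin(a)) for a in t for hx,hz in ((-.002,.019),(-.168,.0102))]+[(-.172,.007*np.cos(a),.010+.007*np.sin(a)) for a in t]
    m=[]
    for part in (head,hand):
        P=np.array([proj(C,(x+c*q[0]-s*q[1],y+s*q[0]+c*q[1],z0+q[2])) for q in part],np.float32)
        k=np.zeros(shape,np.uint8); cv2.fillConvexPoly(k,np.round(cv2.convexHull(P)*16).astype(np.int32),255,shift=4); m.append(k)
    return m[0],m[1]&~m[0]
def mallet_masks(im,C,p):
    a,b=sil(C,p,im.shape[:2]); z=cv2.dilate(a|b,np.ones((25,25)))
    return biggest(mask(im,"red")&z)[0],biggest(mask(im,"wood")&~mask(im,"red")&z)[0]
def fit(views,p0):
    M=[(C,*mallet_masks(im,C,p0),im.shape[:2]) for C,im in views]
    def cost(p):
        e=0
        for C,r,w,s in M:
            a,b=sil(C,p,s); e+=np.abs(cv2.GaussianBlur(a,(5,5),0).astype(float)-cv2.GaussianBlur(r,(5,5),0)).sum()+np.abs(cv2.GaussianBlur(b,(5,5),0).astype(float)-cv2.GaussianBlur(w,(5,5),0)).sum()
        return e/255
    S=np.array([p0]*4); S[1,0]+=.004; S[2,1]+=.004; S[3,2]+=.05
    r=minimize(cost,p0,method="Nelder-Mead",options=dict(initial_simplex=S,xatol=1e-5,fatol=1,maxfev=200)); return r.x,r.fun,[(int((m[1]>0).sum()),int((m[2]>0).sum())) for m in M],M
E
python3 - <<'E'
from mal import *
from capfit import cent,least_squares,pickle
C,im=pickle.load(open("c2.pkl","rb")); hsv=cv2.cvtColor(im,cv2.COLOR_RGB2HSV); u=proj(C,(.5376,-.1828,.035))
b,c,s=biggest(crop(cv2.inRange(hsv,(0,0,70),(179,70,255)),(int(u[0])-22,int(u[1])-24,44,48)))
m=cv2.moments(cv2.convexHull(cv2.findNonZero(b))); c=np.array([m["m10"],m["m01"]])/m["m00"]
r=least_squares(lambda p:cent(C,p[0],p[1],.019)[0]-c,[.5376,-.1828],diff_step=1e-3); print("cap",r.x,s,m["m00"],cent(C,*r.x,.019)[1])
V=[]
for i,(x,y) in enumerate([(.47,.25),(.47,.30)]):
    over(x,y,.2,np.pi); bot.wait(.3); V.append(snap("wrist",f"ml{i}"))
pickle.dump(V,open("ml.pkl","wb"))
p,e,n,M=fit(V,[.562,.2912,np.deg2rad(19.6)]); print(p,np.rad2deg(p[2]),e,n,bot.read_clock())
O=[]
for (C,im),(C_,r,w,s) in zip(V,M):
    a,b=sil(C,p,s); o=im.copy()
    for k,col in ((a,(255,255,255)),(b,(0,0,255))): cv2.drawContours(o,cv2.findContours(k,0,1)[0],-1,col,1)
    O.append(o[100:400,140:540])
cv2.imwrite("pics/mlc.png",np.hstack(O)[:,:,::-1])
E
```

```text
cap [ 0.5432 -0.1865] [ 297  252   39   42 1092] 1332.0 641.5031928014942
[0.5661 0.291  0.3323] 19.03907256353926 3247.949019607843 [(1348, 3185), (1794, 3070)] 54.4167
```

View pics/mlc.png

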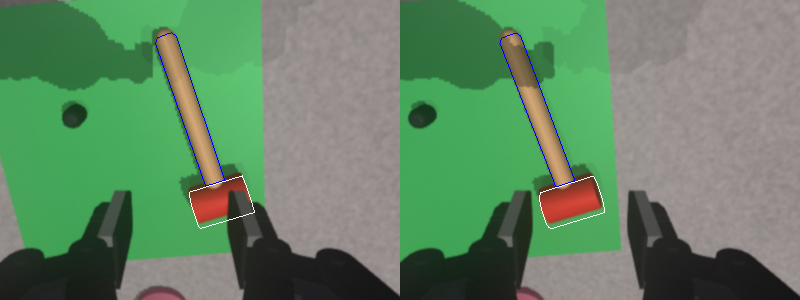

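The fitted outline sits about 4 px too far along the handle. In view 1 a finger hides part of the head, and the red/wood thresholds drop the dark edges. I'll refit with looser thresholds and unoccluded views, and redo the cap mask, which had caught mat pixels.

```bash
python3 - <<'E'
import seg
seg.RNG.update(red=((165,120,25),(6,255,255)),wood=((4,60,30),(24,220,255)))
from mal import *
from capfit import cent,least_squares,pickle
C,im=pickle.load(open("c2.pkl","rb")); hsv=cv2.cvtColor(im,cv2.COLOR_RGB2HSV); u=proj(C,(.5376,-.1828,.035))
for v in (90,110,130):
    b,c,s=biggest(crop(cv2.inRange(hsv,(0,0,v),(179,70,255)),(int(u[0])-22,int(u[1])-24,44,48)))
    m=cv2.moments(cv2.convexHull(cv2.findNonZero(b))); c=np.array([m["m10"],m["m01"]])/m["m00"]
    r=least_squares(lambda p:cent(C,p[0],p[1],.019)[0]-c,[.5376,-.1828],diff_step=1e-3); print("cap",v,r.x,s,m["m00"],cent(C,*r.x,.019)[1])
V=pickle.load(open("ml.pkl","rb")); D=pickle.load(open("d.pkl","rb"))
W=[V[1],D["p1"][:2],D["p2"][:2]]
for vs in ([W[0]],[W[1]],W):
    p,e,n,M=fit(vs,[.562,.2912,np.deg2rad(19.6)]); print(p,np.rad2deg(p[2]),e,n)
O=[]
for (C,im),(C_,r,w,s) in zip(W,M):
    a,b=sil(C,p,s); o=im.copy()
    for k,col in ((a,(255,255,255)),(b,(0,0,255))): cv2.drawContours(o,cv2.findContours(k,0,1)[0],-1,col,1)
    O.append(o)
cv2.imwrite("pics/mld.png",np.hstack([cv2.resize(O[0][110:350,220:400],(400,533),interpolation=2),cv2.resize(O[1][110:350,400:580],(400,533),interpolation=2)])[:,:,::-1])
E
```

```text
cap 90 [ 0.5377 -0.1829] [307 252  25  32 603] 587.0 642.1038660807535
cap 110 [ 0.5375 -0.1828] [308 252  24  32 590] 568.5 642.1385446880013
cap 130 [ 0.5405 -0.1827] [308 261  23  23 423] 405.0 641.7282152271364
[0.5675 0.2907 0.337 ] 19.31120772312575 1576.6156862745097 [(1640, 3471)]
[0.5636 0.2916 0.3468] 19.87066013353136 1107.6705882352942 [(1883, 3122)]
[0.5651 0.2908 0.3343] 19.156549027810417 4053.2980392156865 [(1640, 3471), (1883, 3122), (1476, 3006)]
```

View pics/mld.png

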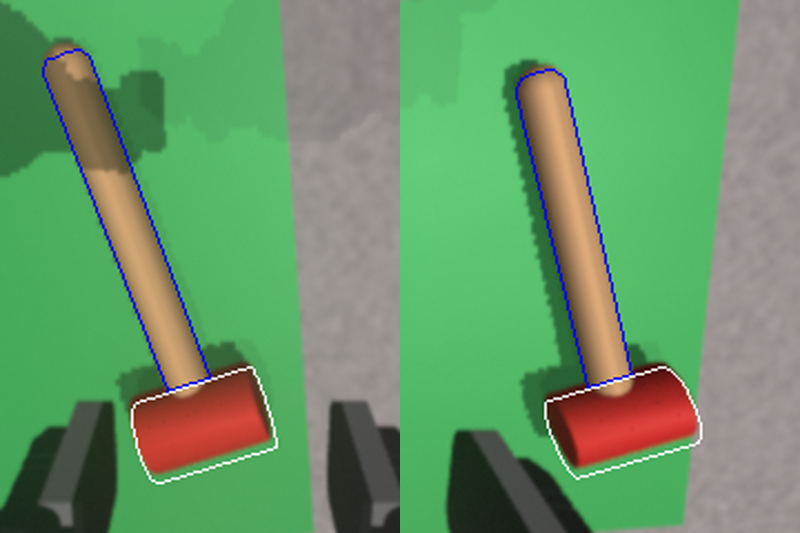

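The cap is centred on the nut to within 0.5 mm. The outlines still overshoot by 2–3 px because the handle overlaps the head in the picture, so I'll fit the union silhouette instead.

```bash
python3 - <<'E'
import seg
seg.RNG.update(red=((165,120,25),(6,255,255)),wood=((4,60,30),(24,220,255)))
from mal import *
import pickle
V=pickle.load(open("ml.pkl","rb")); D=pickle.load(open("d.pkl","rb"))
def um(im,C,p):
    a,b=sil(C,p,im.shape[:2]); z=cv2.dilate(a|b,np.ones((17,17)))
    m=(mask(im,"red")|mask(im,"wood"))&z; return biggest(cv2.morphologyEx(m,cv2.MORPH_CLOSE,np.ones((5,5))))[0]
g=lambda k:cv2.GaussianBlur(k,(5,5),0).astype(float)
p0=np.array([.562,.291,np.deg2rad(19.6)]); S=np.array([p0]*4); S[1,0]+=.004; S[2,1]+=.004; S[3,2]+=.05
for n,(C,im) in dict(v=V[1],p1=D["p1"][:2]).items():
    m=um(im,C,p0); f=lambda p:np.abs(g(np.bitwise_or(*sil(C,p,m.shape)))-g(m)).sum()/255
    r=minimize(f,p0,method="Nelder-Mead",options=dict(initial_simplex=S,xatol=1e-5,fatol=1)); print(n,r.x,np.rad2deg(r.x[2]),r.fun,(m>0).sum(),(np.bitwise_or(*sil(C,r.x,m.shape))>0).sum())
E
```

```text
v [0.5616 0.29   0.3355] 19.22298714917729 716.478431372549 5194 5904
p1 [0.5612 0.2906 0.3438] 19.69836858555143 595.0156862745098 5072 5667
```

```bash
python3 - <<'E'
from mal import *
import pickle
d=np.deg2rad
a=d(19.5); px,py=np.array([.5614,.2903])-.042*np.array([np.cos(a),np.sin(a)])
Rm=lambda x,y:np.array([.5380,-.1822])+R.from_euler('z',d(9.2)).as_matrix()[:2,:2]@[x,y]
tx,ty=Rm(.090,.033); print(px,py,tx,ty,bot.solve_ik([px,py,.006],quat(d(199.5))),bot.solve_ik([tx,ty,.006],quat(d(-80.8))))
pick(px,py,.006,d(199.5),.5,90,.16)
place(tx,ty,.0064,d(-80.8),.5,.17)
over(.47,-.15,.24,np.pi); bot.wait(.3); C,im=snap("wrist","f1"); T,tim=snap("top","t3"); pickle.dump((C,im,T,tim),open("f.pkl","wb")); print(bot.read_clock())
cv2.imwrite("pics/fc.png",np.hstack([cv2.resize(im[100:400,130:530],(440,330)),cv2.resize(tim[150:350,330:540],(346,330))])[:,:,::-1])
E
```

```text
0.5218090573741285 0.2762801119121816 0.6215661846627384 -0.13523519636032627 [ 0.362   0.6328 -0.3398  0.5983  0.      0.0216] [-0.3302  0.6977 -0.2042  0.6689  0.     -2.0616]
grip 0.20565389723892102 87.92763233184814 [0.5222 0.2764 0.0067]
lifted 0.2009823986667592 [-0.0445 -0.1741 -2.4449]
touch False [ 0.6215 -0.1353  0.0067] [-1.7076  0.0354  0.4751]
67.4917
```

View pics/fc.png

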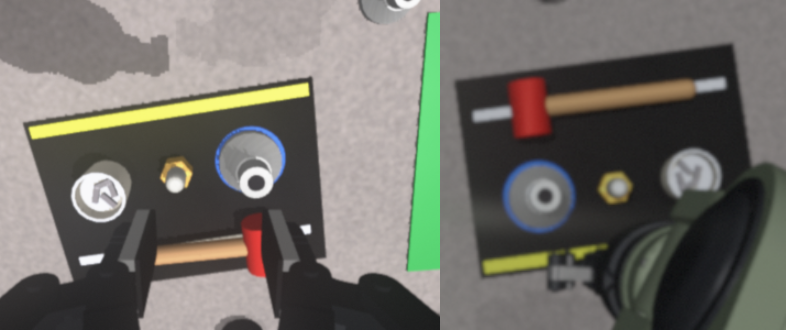

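The mallet lies on the white line with its head behind the cone and its handle towards the pot. The cone, nut and cap are still in place. I'll check its pose numerically in the unoccluded top view.

```bash
python3 - <<'E'
import seg
seg.RNG.update(red=((165,120,25),(6,255,255)),wood=((4,60,30),(20,220,255)))
from mal import *
import pickle
C,im,T,tim=pickle.load(open("f.pkl","rb")); g=lambda k:cv2.GaussianBlur(k,(5,5),0).astype(float)
Rm=R.from_euler('z',np.deg2rad(9.2)).as_matrix()[:2,:2]
def run(T,im,p0):
    p0=np.array(p0);a,b=sil(T,p0,im.shape[:2]); z=cv2.dilate(a|b,np.ones((13,13)))
    m=biggest(cv2.morphologyEx((mask(im,"red")|mask(im,"wood"))&z,cv2.MORPH_CLOSE,np.ones((5,5))))[0]
    S=np.array([p0]*4); S[1,0]+=.004; S[2,1]+=.004; S[3,2]+=.05
    f=lambda p:np.abs(g(np.bitwise_or(*sil(T,p,m.shape)))-g(m)).sum()/255
    r=minimize(f,p0,method="Nelder-Mead",options=dict(initial_simplex=S,xatol=1e-5,fatol=.5)); return r.x,r.fun,(m>0).sum()
t0=cv2.imread("pics/top0.png")[:,:,::-1].copy()
print("before(top)",run(T,t0,[.5614,.2890,.340]))
p,e,n=run(T,tim,[.6147,-.0937,np.deg2rad(99.2)]); print("after",p,np.rad2deg(p[2])-9.2,e,n)
O=np.array(spot(T,t0)[0])/1000; print("spot top",O,"mallet in mat rel. spot",Rm.T@(p[:2]-O)*1000)
for n,i0 in (("before",t0),("after",tim)):
    for nm,pt in (("black_cap",(236,294)),("gauge",(395,132)),("carton",(275,125))):
        print(n,nm,cv2.absdiff(t0,tim)[pt[1]-25:pt[1]+25,pt[0]-32:pt[0]+32].mean()) if n=="after" else 0
E
```

```text
before(top) (array([0.5626, 0.29  , 0.3397]), np.float64(669.4745098039216), np.int64(1486))
after [ 0.6152 -0.0951  1.7205] 89.37996582904657 220.61960784313726 2187
spot top [ 0.5275 -0.1087] mallet in mat rel. spot [88.7588 -0.577 ]
after black_cap 4.096145833333333
after gauge 4.870416666666666
after carton 4.628229166666666
```

```bash
python3 -c "
from cell import bot
print(bot.read_clock()); print(bot.close_job())"
```

```text
67.4917
the job is handed in; nothing more can be done
None
```

The kit is set out on the mat in the order asked and the job was handed in at 67.5 s of the 120 s. By camera, the cone, nut, cap and mallet are each within about 1.5 mm of target, the mallet is about 0.6° off the white line, and the black cap, gauge and carton look unmoved.

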